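# Hang the orange parts pail on the twin-prong hook

### The job

On the bench stand an orange and a blue parts pail, each with its wire bail (swing handle) folded down flat. Swing the bail of the orange pail upright before you lift the pail off the bench, then hang the pail by its bail over both prongs of the hook stand, so that it hangs free, level and still when you let go. Carry it upright, and leave the blue pail where it is.

Things in the scene. Friction and masses are not known exactly. Their poses are not given: they have to be found in the camera images.
- orange_pail: Orange round open pail, 90 mm high, 84 mm wide at the foot, 109 at the rim, about 0.35 kg, loose. Origin: centre of its underside, z up. Its wire bail swings freely about a hinge line along the pail's y, 80 mm above the origin (ears at y = -57, +57). At first it lies folded to the pail's -x side (towards the robot), 83 degrees from upright on a stop, crown some 60 mm beyond the rim.
- orange_grip (a point): Centre of the black roller in mid-crown of the orange pail's bail, 115 mm from the hinge line. Roller 15 mm thick, 36 long along y (as the pail's y); it spins on the wire, so pinched from above across x it lets the bail swing while the gripper keeps its direction. Beside it bare 6 mm wire to 48 mm either side. Site z points from hinge to crown: up when the bail is upright. Bail falls if let go.
- hook_stand: Steel stand, fixed: foot 110x160x10 mm, central post 18 thick, 268 high, two 6 mm prongs with red tips. Origin: centre of the foot's underside, z up. Prongs run along its -x (roughly to the robot) at y = -30, +30; level seat x = -62 to -108, top at z = 243; tips x = -126, up to z = 264. Come from in front of the tips, crown above them; lay it on both, best x = -85, y = 0: grip at z = 246.
- blue_pail: A blue pail, otherwise the same as the orange one, its bail folded down too; a bystander, to be left alone. Origin: centre of its underside.

How it is judged (in metres and radians):
On the way:
1. the orange pail's bail is swung upright (within 25 degrees) before the pail is carried off (foot still less than 60 mm above the bench) (angle between orange_grip's own z axis and vertical below 0.436 rad and height (world z) of orange_pail below 0.06 m), for 0.1 s.
At the end, for the whole second after the job is handed in: The orange pail hangs still (under 50 mm/s), tilted under 11 degrees, foot 30 mm or more up, bail on both prongs: crown middle 45 to 118 mm in front of the post, within 22 mm of midway between the prongs, 236 to 260 mm up, weight on the stand. Blue pail moved under 30 mm (x of orange_grip in the frame of hook_stand between -0.118 and -0.045 m and y of orange_grip in the frame of hook_stand between -0.022 and 0.022 m and z of orange_grip in the frame of hook_stand between 0.236 and 0.26 m and contact force between orange_pail and hook_stand above 1 N and height (world z) of orange_pail above 0.03 m and angle between orange_pail's own z axis and vertical below 0.2 rad and linear speed of orange_pail below 0.05 m/s and distance of blue_pail from where it was at the start of the episode below 0.03 m); the robot touches nothing.
It fails at once if the orange pail is tipped more than 40 degrees (angle between orange_pail's own z axis and vertical above 0.7 rad).
It fails at once if the blue pail is moved more than 30 mm (distance of blue_pail from where it was at the start of the episode above 0.03 m).
It also fails if it takes over 54 s, if anything falls off the work surface, if the arm or the gripper's body presses on something with over 40 N, if the wrist force passes 120 N, or if a joint passes its speed limit or range.

### The arm

A 6-joint arm with a two-finger parallel gripper is mounted at the origin on a cart in front of the work surface, level with it; the furniture and walls round the work are solid. World frame = base frame: x ahead of the robot, y to its left, z up, the work surface at z = 0. Lengths are in m, angles in degrees, forces in N, time in s.
With the tool pointing down it reaches from about 0.3 to 0.75 m from the base axis. Payload 8.5 kg.
Tool frame: the origin (TCP) lies at the very end of the fingers, on their centre line; the grasp point (between the pads) lies 19 mm behind it (env.hold_point_z is the distance from the TCP to the grasp point, in m); z points along the fingers, y is the line along which they close (so a half turn about z gives the same grasp; the last joint's range is limited). The gripper opens to 85 mm and grips with 20 to 120 N. Pads are 22 mm wide; open, the fingers measure 114 mm over their backs; the gripper's body (76 mm by 85 mm) begins 54 mm behind the grasp point. The pads swing forward as they close: fully open they stand 13 mm farther back than shut.
Start: joints at [-81.263, 21.807, 74.336, -0, 83.858, -12.336], TCP at [0.198, -0.513, 0.231] pointing down, gripper open.
Joint ranges: [-178.18, 178.18], [-50.72, 133.34], [12.68, 142.11], [-81.47, 261.47], [9.98, 163.14], [-165.26, 165.26]. Speed limits (degrees/s): [136.94, 136.94, 180, 180, 180, 180].

### API

Orientations are given as a 3x3 rotation matrix whose columns are the frame's x, y, z axes.
In Python, from rig import env, optics gives the robot as it stands.
- The arm moves only by the shell command python3 -m jog 'ROWS' [OPENING] [FORCE]. ROWS is JSON, a list of rows, each an object with "linear": the shift along the tool's x, y, z in units of 40 mm (1.0 is 40 mm), a list of three; "roll": the turn about the tool's z in units of 5 degrees (1.0 is 5 degrees). A call has 1 to 12 rows; each row shifts and turns the commanded pose from where the row before left it, along the tool's axes as they then stand; what a row does not reach is not made up. A row lasts 1/12 s, in which the tool goes at most 41.7 mm and 7.16 degrees, less where a joint would pass 70% of its speed; a pose out of reach is approached as far as the arm can. A call is refused whole if a number of a shift passes 1 or a number of a turn 1, either way. A call with a gripper value outside its range is refused whole. OPENING is the opening, from -1 (shut) to 1 (fully open), set as the call begins (- or left out, the last holds). The fingers move at their own pace and stop on an object; FORCE is the grip in N (left out, the last holds). Time passes only in rows, so rows that do not move let the fingers close. It gives the time, the measured TCP pose, the force, the opening and the grip force at its end, in the units of the state.
- env.observe(): the state, without advancing time (a new reading comes with each control period).
- optics.get_image(name): name is "scene" or "top" or "wrist"; returns the picture (480x640x3 uint8, red, green, blue); there is no depth.
- optics.calibration(name): a dict with "fov_y" (degrees; the focal length in pixels is half the picture's height over the tangent of half this angle, whatever the lens; pixels are square), "cx", "cy" (the principal point, pixels), "T" (4x4, takes a point from camera to world coordinates). Camera axes: x right, y down, z forward; pixel columns grow to the right and rows downward; lengths in m; the calibration is good to about 2 mm. The wrist camera is an equidistant fisheye: a pixel r from the principal point sees the ray r / f radians off the axis. A picture is of the moment at which its call begins: read the wrist's pose just before it. calibration takes no time and is no camera call; for the wrist camera it gives the pose at the moment of the call.
- env.close_job(): hands the job in; it is judged then, once.
The state is a dict: "time_s": time; "q": joint angles; "qvel": joint speeds; "joint_efforts": joint torques, N m; "position": TCP position; "tool_rot": TCP orientation; "ft_force": force on the tool from outside, world axes, zero at the start; "wrist_torque": the same for the moment, N m; "grip_width": finger opening in m; "gripper_force": force on a finger pad.
Only numpy, scipy, OpenCV 4.12 (cv2) and the standard library are available. Lean on these libraries where they do the work, as an engineer would, in place of code of your own. Each camera call takes 0.05 s, during which the arm holds its last target. There are 200 camera calls.

## Working session

There is one attempt and no reset: what is moved stays moved. The work goes in short steps, Python scripts to look and compute and a shell command to move; the robot and the scene stay as the last step left them, time stands still between calls to the robot, and variables do not carry over. Pictures are saved under pics/ and viewed, at most 10 in all, crops included, and the job is handed in when it is done.

```bash
mkdir -p pics; ls; python3 - <<'E'
from rig import env, optics
import cv2,numpy as np
for n in ("scene","top"):
    im=optics.get_image(n); cv2.imwrite(f"pics/{n}0.png",im[:,:,::-1])
    c=optics.calibration(n); print(n,c["fov_y"],c["cx"],c["cy"],np.round(c["T"],4).tolist())
s=env.observe(); print(s["time_s"],s["position"],np.round(s["tool_rot"],3).tolist(),s["grip_width"],env.hold_point_z)
E
```

```text
pics
scene 46.801797506546194 317.1141769003225 235.89156757383907 [[-0.6185, -0.4788, 0.623, -0.1612], [-0.7857, 0.3643, -0.5, 0.6559], [0.0124, -0.7988, -0.6015, 0.9054], [0.0, 0.0, 0.0, 1.0]]
top 48.24248872056855 322.78814528108836 241.87836287345596 [[0.0079, -0.9976, 0.0683, 0.5559], [-1.0, -0.0076, 0.0036, 0.0317], [-0.003, -0.0683, -0.9977, 1.2174], [0.0, 0.0, 0.0, 1.0]]
0.1 [ 0.1977183  -0.51296695  0.23076249] [[0.933, 0.36, -0.0], [0.36, -0.933, 0.001], [0.0, -0.001, -1.0]] 0.08521292049924344 0.0187
```

View pics/scene0.png

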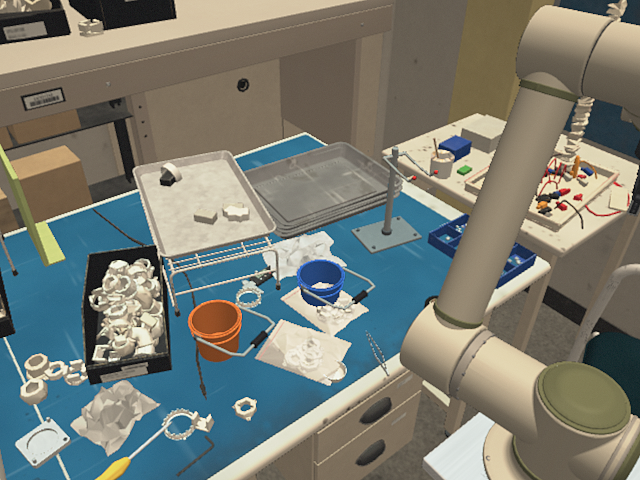

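View pics/top0.png

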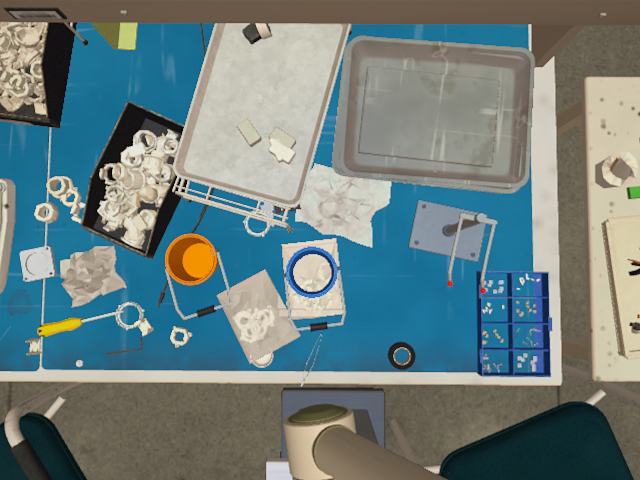

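The top view shows the orange pail at about (191,260) with its roller at (207,311), the blue pail at (312,271), and the stand with prong tips at (450,284) and (483,291). The scene view shows the orange roller at (260,338) and the tips near (410,178) and (435,172). I'll enlarge these areas.

```bash
python3 - <<'E'
import cv2,numpy as np
t=cv2.imread("pics/top0.png");s=cv2.imread("pics/scene0.png")
c=lambda im,x,y,w=100,h=75,k=4:cv2.resize(im[y:y+h,x:x+w],None,fx=k,fy=k,interpolation=cv2.INTER_CUBIC)
a=np.vstack([np.hstack([c(t,150,230,100,100),c(t,405,198,100,100)])]);cv2.imwrite("pics/c1.png",a)
b=np.hstack([c(s,185,285,100,100),c(s,345,140,100,115)[:400]]);cv2.imwrite("pics/c2.png",b)
E
```

```text
(no output)
```

View pics/c1.png

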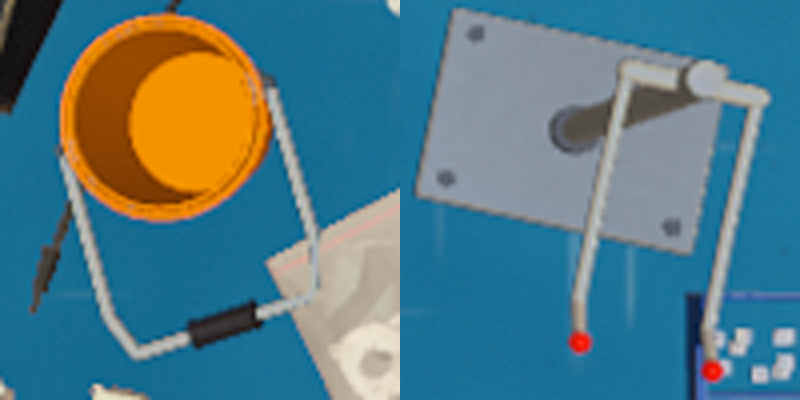

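View pics/c2.png

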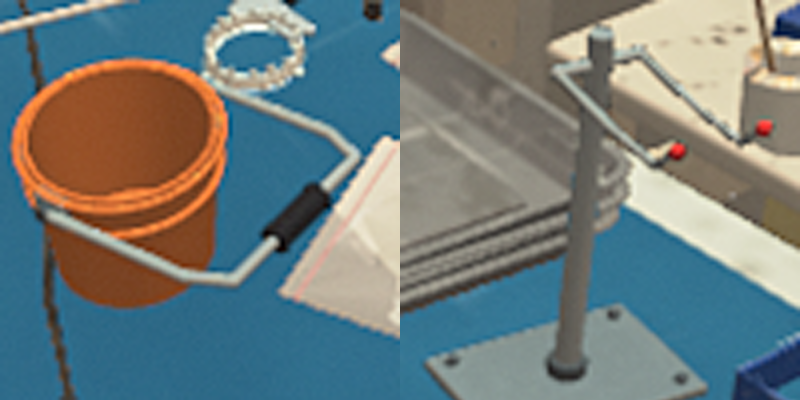

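The crops give the following full-image pixels:

| Feature | Top | Scene |
|---|---|---|
| Roller | (206.3,311.3) | (259.3,339.3) |
| Ears | (166.5,268), (217,250.5) | (195.5,337.5), (240.5,308.8) |
| Tips | (450,283.5), (483,290.5) | (414.5,178), (436,172) |
| Post top | (481.5,217.5) | (395,149) |

```bash
cat > h.py <<'E'
from rig import env, optics
import numpy as np
def ray(n,p):
    c=optics.calibration(n);f=240/np.tan(np.radians(c["fov_y"]/2))
    d=c["T"][:3,:3]@[(p[0]-c["cx"])/f,(p[1]-c["cy"])/f,1]
    return np.array(c["T"])[:3,3],d/np.linalg.norm(d)
def tri(*nps):
    A=0;b=0;R=[ray(*q) for q in nps]
    for o,d in R: P=np.eye(3)-np.outer(d,d);A=A+P;b=b+P@o
    x=np.linalg.solve(A,b);return x,max(np.linalg.norm((np.eye(3)-np.outer(d,d))@(x-o)) for o,d in R)
def onz(n,p,z):
    o,d=ray(n,p);return o+d*(z-o[2])/d[2]
E
python3 - <<'E'
from h import *
np.set_printoptions(precision=4,suppress=True)
for k,a,b in [("roller",(206.25,311.25),(259.25,339.25)),("earL",(166.5,268),(195.5,337.5)),("earR",(217,250.5),(240.5,308.75)),
 ("cornL",(184.5,318.75),(243.75,355.5)),("cornR",(229,303),(274.25,323.75)),("tipA",(450,283.5),(414.5,178)),("tipB",(483,290.5),(436,172)),("post",(481.5,217.5),(395,149)),
 ("seatA",(450,271),(409.25,180)),("seatB",(482,280.5),(430,174.5)),("elbA",(562/4-0+0,0),(0,0))][:10]:
    print(k,*tri(("top",a),("scene",b)))
print("rim c",onz("top",(191.5,259.25),.09),"roller h",onz("top",(206.25,311.25),.094))
print("foot",[onz("top",(405+x/4,198+y/4),.01)[:2] for x,y in((53,8),(315,62),(290,252),(16,194))])
print("blue",onz("top",(312,271),.09),onz("top",(319,327),.094),onz("top",(343,322),.09))
E
```

```text
roller [0.4859 0.2775 0.0927] 0.0002459467189952532
earL [0.5763 0.368  0.0795] 0.0010210842538567295
earR [0.6088 0.2558 0.0684] 0.008855084706904005
cornL [0.47   0.3229 0.0919] 9.455072569026276e-05
cornR [0.5032 0.2304 0.0918] 0.0004663467763005803
tipA [ 0.5485 -0.193   0.257 ] 0.0006868813160531277
tipB [ 0.5365 -0.2515  0.2575] 0.000640185642657849
post [ 0.6672 -0.2487  0.2621] 3.8946431559740116e-05
seatA [ 0.5699 -0.1986  0.2392] 0.0023361719569989304
seatB [ 0.5545 -0.2545  0.2414] 0.00035136014013219794
rim c [0.5943 0.3119 0.09  ] roller h [0.4861 0.2775 0.094 ]
foot [array([ 0.7355, -0.1798]), array([ 0.7058, -0.3279]), array([ 0.5981, -0.3124]), array([ 0.6296, -0.1585])]
blue [0.5716 0.058  0.09  ] [0.4555 0.0422 0.094 ] [ 0.4659 -0.0077  0.09  ]
```

The pail yaws about +18.5° and the stand about -11.7°. The hang point comes out at about (0.584,-0.231,0.246). I'll roll the tool first.

```bash
python3 -m jog '[{"roll":-1},{"roll":-1},{"roll":-1},{"roll":-1},{"roll":-1},{"roll":-1},{"roll":-1},{"roll":-1},{"roll":-1},{"roll":-1},{"roll":-1},{"roll":-1}]' -0.1 40; python3 -m jog '[{"roll":-1},{"roll":-1},{"roll":-1},{"roll":-1},{"roll":-1},{"roll":-0.5},{"roll":0}]'
cat >> h.py <<'E'
def go(x,y,z):
    "tool-axis shift in 40 mm units to bring the TCP to x,y,z"
    s=env.observe();d=np.array([x,y,z])-s["position"];R=np.array(s["tool_rot"])
    u=R.T@d/.04;print("t",round(s["time_s"],2),"TCP",np.round(s["position"],4),"yaw_y",round(float(np.degrees(np.arctan2(R[1,1],R[0,1]))),2),"w",round(s["grip_width"],4),"F",np.round(s["ft_force"],1),"units",np.round(u,2))
E
python3 -c "
from h import *
go(.486,.2775,.20)"
```

```text
t 0.1 TCP [ 0.1977 -0.513   0.2308] yaw_y -68.93 w 0.0852 F [ 1.  -0.   0.1] units [ 13.83 -15.85   0.79]invalid input
invalid input
```

```bash
python3 -m jog '[{"linear":[0,0,0],"roll":-1},{"linear":[0,0,0],"roll":-1},{"linear":[0,0,0],"roll":-1},{"linear":[0,0,0],"roll":-1},{"linear":[0,0,0],"roll":-1},{"linear":[0,0,0],"roll":-1},{"linear":[0,0,0],"roll":-1},{"linear":[0,0,0],"roll":-1},{"linear":[0,0,0],"roll":-1},{"linear":[0,0,0],"roll":-1},{"linear":[0,0,0],"roll":-1},{"linear":[0,0,0],"roll":-1}]' -0.1 40; python3 -m jog '[{"linear":[0,0,0],"roll":-1},{"linear":[0,0,0],"roll":-1},{"linear":[0,0,0],"roll":-1},{"linear":[0,0,0],"roll":-1},{"linear":[0,0,0],"roll":-1},{"linear":[0,0,0],"roll":-0.5},{"linear":[0,0,0],"roll":0}]'
python3 -c "
from h import *
go(.486,.2775,.20)"
```

```text
time_s: 1.1
position: [0.1977, -0.513, 0.2309]
tool_rot: [[0.151, 0.989, -0.0], [0.989, -0.151, 0.001], [0.001, -0.0, -1.0]]
ft_force: [-0.4, -0.5, -0.3]
grip_width: 0.0383
gripper_force: 0.0
time_s: 1.68
position: [0.1977, -0.5131, 0.231]
tool_rot: [[-0.32, 0.947, -0.0], [0.947, 0.32, 0.001], [0.001, 0.0, -1.0]]
ft_force: [-0.4, -0.2, -0.3]
grip_width: 0.0383
gripper_force: 0.0
t 1.68 TCP [ 0.1977 -0.5131  0.231 ] yaw_y 18.66 w 0.0383 F [-0.4 -0.2 -0.3] units [16.42 13.15  0.79]
```

```bash
python3 -m jog '[{"linear":[0.7,0.6,0],"roll":0},{"linear":[0.7,0.6,0],"roll":0},{"linear":[0.7,0.6,0],"roll":0},{"linear":[0.7,0.6,0],"roll":0},{"linear":[0.7,0.6,0],"roll":0},{"linear":[0.7,0.6,0],"roll":0},{"linear":[0.7,0.6,0],"roll":0},{"linear":[0.7,0.6,0],"roll":0},{"linear":[0.7,0.6,0],"roll":0},{"linear":[0.7,0.6,0],"roll":0},{"linear":[0.7,0.6,0],"roll":0},{"linear":[0.7,0.6,0],"roll":0}]'; python3 -m jog '[{"linear":[0.75,0.6,0.1],"roll":0},{"linear":[0.75,0.6,0.1],"roll":0},{"linear":[0.75,0.6,0.1],"roll":0},{"linear":[0.75,0.6,0.1],"roll":0},{"linear":[0.75,0.6,0.1],"roll":0},{"linear":[0.75,0.6,0.1],"roll":0},{"linear":[0.75,0.6,0.1],"roll":0},{"linear":[0.75,0.55,0.1],"roll":0},{"linear":[0.75,0.5,0],"roll":0},{"linear":[0.75,0.5,0],"roll":0},{"linear":[0.5,0.3,0],"roll":0},{"linear":[0,0,0],"roll":0}]'
python3 - <<'E'
from h import *
import cv2
go(.486,.2775,.074)
c=optics.calibration("wrist");np.save("wc.npy",c["T"]);print(c["fov_y"],c["cx"],c["cy"],np.round(c["T"],3).tolist())
cv2.imwrite("pics/w1.png",optics.get_image("wrist")[:,:,::-1])
E
```

```text
time_s: 2.68
position: [0.3639, -0.1012, 0.2314]
tool_rot: [[-0.316, 0.949, 0.0], [0.949, 0.316, -0.0], [-0.0, 0.0, -1.0]]
ft_force: [0.2, -0.2, -0.6]
grip_width: 0.0386
gripper_force: 0.0
time_s: 3.68
position: [0.4914, 0.2811, 0.1985]
tool_rot: [[-0.32, 0.947, -0.0], [0.947, 0.32, 0.001], [0.001, -0.0, -1.0]]
ft_force: [-0.9, -0.6, -1.3]
grip_width: 0.0388
gripper_force: 0.0
t 3.68 TCP [0.4914 0.2811 0.1985] yaw_y 18.68 w 0.0388 F [-0.9 -0.6 -1.3] units [-0.05 -0.16  3.11]
65.70646984690485 320.2744963566913 234.5256898712313 [[0.947, 0.308, 0.089, 0.468], [0.32, -0.91, -0.265, 0.349], [-0.001, 0.279, -0.96, 0.341], [0.0, 0.0, 0.0, 1.0]]
```

View pics/w1.png

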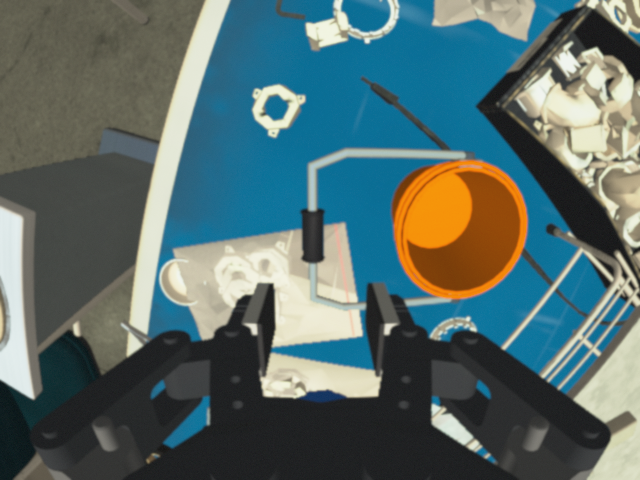

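The wrist view shows the roller at (312,236) with its crown vertical in the image. That projects to (0.486,0.278), so position and yaw agree with the first measurement. Next I descend and grip.

```bash
python3 -m jog '[{"linear":[-0.05,-0.15,0],"roll":0},{"linear":[0,0,0.8],"roll":0},{"linear":[0,0,0.8],"roll":0},{"linear":[0,0,0.6],"roll":0},{"linear":[0,0,0.4],"roll":0},{"linear":[0,0,0.3],"roll":0},{"linear":[0,0,0.2],"roll":0},{"linear":[0,0,0],"roll":0},{"linear":[0,0,0],"roll":0}]'; python3 -m jog '[{"linear":[0,0,0],"roll":0},{"linear":[0,0,0],"roll":0},{"linear":[0,0,0],"roll":0},{"linear":[0,0,0],"roll":0},{"linear":[0,0,0],"roll":0},{"linear":[0,0,0],"roll":0}]' -1 50
python3 - <<'E'
from h import *
go(.486,.2775,.074)
# arc: roller on circle about hinge line; print cumulative tool units (y=pail x, z down) from 83 deg
th=np.radians(np.array([83,75,67,59,51,43,35,27,19,11,5,0]));y=-.115*np.sin(th)/.04;z=-.115*np.cos(th)/.04
print(np.round(np.c_[np.diff(y),np.diff(z)],2).tolist())
E
```

```text
time_s: 4.48
position: [0.4862, 0.273, 0.0758]
tool_rot: [[-0.317, 0.948, 0.0], [0.948, 0.317, -0.0], [-0.0, 0.0, -1.0]]
ft_force: [-0.0, -0.3, 0.1]
grip_width: 0.0383
gripper_force: 0.0
time_s: 4.98
position: [0.4862, 0.2737, 0.0756]
tool_rot: [[-0.319, 0.948, 0.0], [0.948, 0.319, 0.0], [-0.0, 0.0, -1.0]]
ft_force: [0.2, 0.3, 1.4]
grip_width: 0.0134
gripper_force: 48.9
t 4.98 TCP [0.4862 0.2737 0.0756] yaw_y 18.58 w 0.0134 F [0.2 0.3 1.4] units [0.09 0.03 0.04]
[[0.08, -0.39], [0.13, -0.38], [0.18, -0.36], [0.23, -0.33], [0.27, -0.29], [0.31, -0.25], [0.34, -0.21], [0.37, -0.16], [0.39, -0.1], [0.3, -0.04], [0.25, -0.01]]
```

```bash
python3 -m jog '[{"linear":[0,0.08,-0.39],"roll":0},{"linear":[0,0.13,-0.38],"roll":0},{"linear":[0,0.18,-0.36],"roll":0},{"linear":[0,0.23,-0.33],"roll":0},{"linear":[0,0.27,-0.29],"roll":0},{"linear":[0,0.31,-0.25],"roll":0},{"linear":[0,0,0],"roll":0}]'; python3 -m jog '[{"linear":[0,0.34,-0.21],"roll":0},{"linear":[0,0.37,-0.16],"roll":0},{"linear":[0,0.39,-0.1],"roll":0},{"linear":[0,0.3,-0.04],"roll":0},{"linear":[0,0.2,0],"roll":0},{"linear":[0,0,0],"roll":0},{"linear":[0,0,0],"roll":0},{"linear":[0,0,0],"roll":0}]'
python3 - <<'E'
from h import *
import cv2
go(.594,.312,.176)
a=optics.get_image("scene");b=optics.get_image("top")
c=lambda im,x,y:cv2.resize(im[y:y+150,x:x+133],(400,450))
cv2.imwrite("pics/up.png",np.hstack([c(a,170,230),c(b,130,200)])[:,:,::-1])
E
```

```text
time_s: 5.57
position: [0.5334, 0.2894, 0.1571]
tool_rot: [[-0.318, 0.948, 0.003], [0.948, 0.318, 0.001], [-0.0, 0.004, -1.0]]
ft_force: [-4.3, -1.2, 6.5]
grip_width: 0.0134
gripper_force: 49.8
time_s: 6.23
position: [0.5929, 0.3095, 0.178]
tool_rot: [[-0.319, 0.948, 0.005], [0.948, 0.319, 0.001], [-0.0, 0.005, -1.0]]
ft_force: [0.3, -0.5, 14.7]
grip_width: 0.0134
gripper_force: 50.7
t 6.23 TCP [0.5929 0.3095 0.178 ] yaw_y 18.58 w 0.0134 F [ 0.3 -0.5 14.7] units [0.05 0.04 0.05]
```

View pics/up.png

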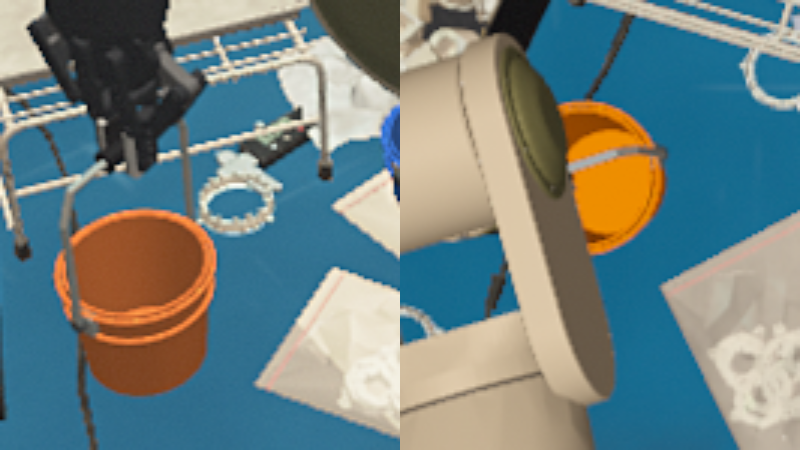

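The bail is upright over the pail in both views. I'll lift, turn to the stand's yaw, then carry.

```bash
python3 -m jog '[{"linear":[0,0,-0.1],"roll":0},{"linear":[0,0,-0.2],"roll":0},{"linear":[0,0,-0.3],"roll":0},{"linear":[0,0,-0.4],"roll":0},{"linear":[0,0,-0.4],"roll":0},{"linear":[0,0,-0.4],"roll":0},{"linear":[0,0,-0.4],"roll":0},{"linear":[0,0,-0.4],"roll":0},{"linear":[0,0,-0.4],"roll":0},{"linear":[0,0,-0.3],"roll":0},{"linear":[0,0,-0.2],"roll":0},{"linear":[0,0,-0.1],"roll":0}]'; python3 -m jog '[{"linear":[0,0,0],"roll":0.2},{"linear":[0,0,0],"roll":0.4},{"linear":[0,0,0],"roll":0.6},{"linear":[0,0,0],"roll":0.7},{"linear":[0,0,0],"roll":0.7},{"linear":[0,0,0],"roll":0.7},{"linear":[0,0,0],"roll":0.7},{"linear":[0,0,0],"roll":0.7},{"linear":[0,0,0],"roll":0.6},{"linear":[0,0,0],"roll":0.4},{"linear":[0,0,0],"roll":0.3},{"linear":[0,0,0],"roll":0.1}]'
python3 -c "
from h import *
go(.471,-.208,.32)"
```

```text
time_s: 7.33
position: [0.5922, 0.3093, 0.32]
tool_rot: [[-0.319, 0.948, -0.0], [0.948, 0.319, -0.0], [0.0, -0.0, -1.0]]
ft_force: [-0.9, 0.4, -3.4]
grip_width: 0.0136
gripper_force: 49.2
time_s: 8.33
position: [0.5921, 0.3092, 0.3183]
tool_rot: [[0.208, 0.978, -0.002], [0.978, -0.208, -0.001], [-0.001, -0.002, -1.0]]
ft_force: [0.1, -0.1, -4.1]
grip_width: 0.0135
gripper_force: 49.2
t 8.33 TCP [0.5921 0.3092 0.3183] yaw_y -12.03 w 0.0135 F [ 0.1 -0.1 -4.1] units [-13.28  -0.26  -0.02]
```

```bash
python3 -m jog '[{"linear":[-0.05,0,0],"roll":0},{"linear":[-0.1,0,0],"roll":0},{"linear":[-0.15,0,0],"roll":0},{"linear":[-0.2,0,0],"roll":0},{"linear":[-0.25,0,0],"roll":0},{"linear":[-0.3,0,0],"roll":0},{"linear":[-0.35,0,0],"roll":0},{"linear":[-0.4,0,0],"roll":0},{"linear":[-0.45,0,0],"roll":0},{"linear":[-0.5,0,0],"roll":0},{"linear":[-0.5,0,0],"roll":0},{"linear":[-0.5,0,0],"roll":0}]'; python3 -m jog '[{"linear":[-0.5,0,0],"roll":0},{"linear":[-0.5,0,0],"roll":0},{"linear":[-0.5,0,0],"roll":0},{"linear":[-0.5,0,0],"roll":0},{"linear":[-0.5,0,0],"roll":0},{"linear":[-0.5,0,0],"roll":0},{"linear":[-0.5,0,0],"roll":0},{"linear":[-0.5,0,0],"roll":0},{"linear":[-0.5,0,0],"roll":0},{"linear":[-0.5,0,0],"roll":0},{"linear":[-0.5,0,0],"roll":0},{"linear":[-0.5,0,0],"roll":0}]'; python3 -m jog '[{"linear":[-0.5,0,0],"roll":0},{"linear":[-0.5,0,0],"roll":0},{"linear":[-0.45,0,0],"roll":0},{"linear":[-0.4,0,0],"roll":0},{"linear":[-0.35,0,0],"roll":0},{"linear":[-0.3,0,0],"roll":0},{"linear":[-0.25,0,0],"roll":0},{"linear":[-0.2,0,0],"roll":0},{"linear":[-0.15,0,0],"roll":0},{"linear":[-0.1,0,0],"roll":0},{"linear":[-0.05,0,0],"roll":0},{"linear":[0,0,0],"roll":0}]'
python3 - <<'E'
from h import *
import cv2
go(.471,-.208,.271)
a=optics.get_image("scene");b=optics.get_image("top")
np.savez("pre.npz",a=a,b=b)
c=lambda im,x,y:cv2.resize(im[y:y+150,x:x+133],(400,450))
cv2.imwrite("pics/pre.png",np.hstack([c(a,345,130),c(b,380,190)])[:,:,::-1])
E
```

```text
time_s: 9.33
position: [0.5606, 0.1608, 0.32]
tool_rot: [[0.207, 0.978, 0.0], [0.978, -0.207, -0.0], [-0.0, 0.0, -1.0]]
ft_force: [1.1, 0.3, -4.0]
grip_width: 0.0133
gripper_force: 49.1
time_s: 10.33
position: [0.5107, -0.0737, 0.32]
tool_rot: [[0.207, 0.978, 0.001], [0.978, -0.207, -0.0], [-0.0, 0.001, -1.0]]
ft_force: [0.7, -0.5, -2.8]
grip_width: 0.0132
gripper_force: 49.1
time_s: 11.33
position: [0.4849, -0.1995, 0.3197]
tool_rot: [[0.207, 0.978, 0.0], [0.978, -0.207, 0.0], [0.0, 0.0, -1.0]]
ft_force: [-0.1, 0.2, -3.4]
grip_width: 0.0133
gripper_force: 49.1
t 11.33 TCP [ 0.4849 -0.1995  0.3197] yaw_y -11.92 w 0.0133 F [-0.1  0.2 -3.4] units [-0.28 -0.3   1.22]
```

View pics/pre.png

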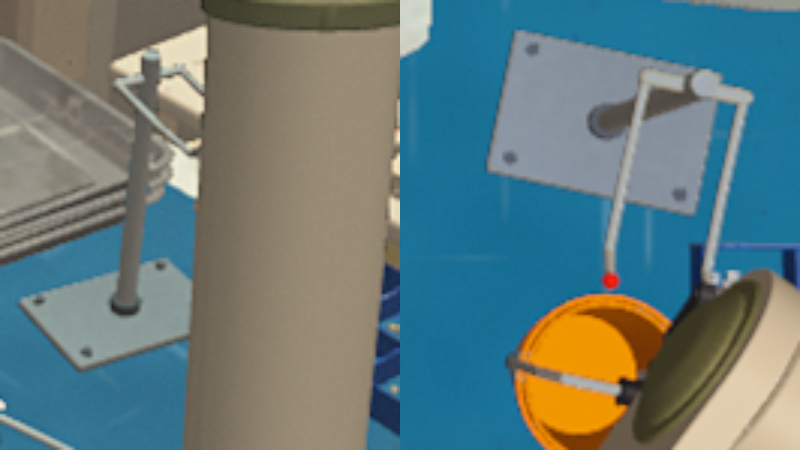

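The tips are just ahead of the pail in the top view, at (610,280) in the crop, and the bail is above them. I'll lower to crown height 0.29 and advance over the prongs.

```bash
python3 -m jog '[{"linear":[-0.05,0,0.1],"roll":0},{"linear":[-0.1,0,0.2],"roll":0},{"linear":[-0.1,0,0.3],"roll":0},{"linear":[-0.1,0,0.3],"roll":0},{"linear":[0,0,0.2],"roll":0},{"linear":[0,0,0.05],"roll":0},{"linear":[0,0,0],"roll":0}]'; python3 -m jog '[{"linear":[0,0.1,0],"roll":0},{"linear":[0,0.2,0],"roll":0},{"linear":[0,0.3,0],"roll":0},{"linear":[0,0.3,0],"roll":0},{"linear":[0,0.3,0],"roll":0},{"linear":[0,0.3,0],"roll":0},{"linear":[0,0.3,0],"roll":0},{"linear":[0,0.3,0],"roll":0},{"linear":[0,0.25,0],"roll":0},{"linear":[0,0.15,0],"roll":0},{"linear":[0,0.08,0],"roll":0},{"linear":[0,0,0],"roll":0}]'
python3 - <<'E'
from h import *
import cv2
go(.583,-.2348,.229)
a=optics.get_image("scene");b=optics.get_image("top")
c=lambda im,x,y:cv2.resize(im[y:y+150,x:x+133],(400,450))
cv2.imwrite("pics/over.png",np.hstack([c(a,345,130),c(b,400,180)])[:,:,::-1])
E
```

```text
time_s: 12.02
position: [0.4818, -0.2129, 0.2731]
tool_rot: [[0.207, 0.978, -0.001], [0.978, -0.207, 0.001], [0.001, -0.001, -1.0]]
ft_force: [0.1, 1.0, -4.2]
grip_width: 0.0129
gripper_force: 49.1
time_s: 13.02
position: [0.5835, -0.2345, 0.2736]
tool_rot: [[0.206, 0.978, 0.0], [0.978, -0.206, -0.0], [0.0, 0.0, -1.0]]
ft_force: [-0.3, 0.5, -4.4]
grip_width: 0.0133
gripper_force: 49.2
t 13.02 TCP [ 0.5835 -0.2345  0.2736] yaw_y -11.91 w 0.0133 F [-0.3  0.5 -4.4] units [-0.01 -0.01  1.11]
```

View pics/over.png

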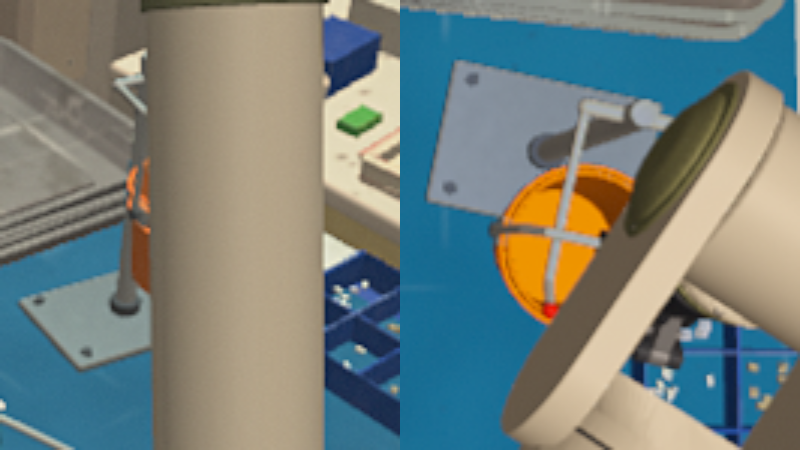

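The top view shows the crown crossing above the left prong, mid-seat at about (565,233) in the crop, with no contact force. Now I lower it.

```bash
python3 -m jog '[{"linear":[0,0,0.1],"roll":0},{"linear":[0,0,0.2],"roll":0},{"linear":[0,0,0.2],"roll":0},{"linear":[0,0,0.2],"roll":0},{"linear":[0,0,0.15],"roll":0},{"linear":[0,0,0.1],"roll":0},{"linear":[0,0,0.05],"roll":0},{"linear":[0,0,0.05],"roll":0},{"linear":[0,0,0],"roll":0},{"linear":[0,0,0],"roll":0}]'; python3 -m jog '[{"linear":[0,0,0.04],"roll":0},{"linear":[0,0,0.04],"roll":0},{"linear":[0,0,0],"roll":0},{"linear":[0,0,0],"roll":0}]'
```

```text
time_s: 13.95
position: [0.583, -0.2345, 0.232]
tool_rot: [[0.207, 0.978, 0.0], [0.978, -0.207, -0.0], [-0.0, 0.0, -1.0]]
ft_force: [0.7, -1.0, -2.9]
grip_width: 0.0132
gripper_force: 49.1
time_s: 14.28
position: [0.5831, -0.2346, 0.229]
tool_rot: [[0.207, 0.978, 0.001], [0.978, -0.207, -0.001], [-0.0, 0.001, -1.0]]
ft_force: [0.3, 0.0, 0.1]
grip_width: 0.0131
gripper_force: 49.4
```

```bash
python3 -m jog '[{"linear":[0,0,0],"roll":0},{"linear":[0,0,0],"roll":0},{"linear":[0,0,0],"roll":0},{"linear":[0,0,0],"roll":0},{"linear":[0,0,0],"roll":0},{"linear":[0,0,0],"roll":0},{"linear":[0,0,0],"roll":0}]' -0.1 20; python3 -m jog '[{"linear":[0,0,-0.1],"roll":0},{"linear":[0,0,-0.2],"roll":0},{"linear":[0,0,-0.3],"roll":0},{"linear":[0,0,-0.4],"roll":0},{"linear":[0,0,-0.5],"roll":0},{"linear":[0,0,-0.5],"roll":0},{"linear":[0,0,-0.5],"roll":0},{"linear":[0,0,0],"roll":0}]';  python3 -m jog '[{"linear":[0,-0.5,0],"roll":0},{"linear":[0,-0.8,0],"roll":0},{"linear":[0.3,-0.8,0],"roll":0},{"linear":[0.5,-0.8,0],"roll":0},{"linear":[0.5,-0.8,0],"roll":0},{"linear":[0.5,-0.8,0],"roll":0},{"linear":[0.5,0,0],"roll":0},{"linear":[0.5,0,0],"roll":0},{"linear":[0.5,0,0],"roll":0},{"linear":[0,0,0],"roll":0},{"linear":[0,0,0],"roll":0},{"linear":[0,0,0],"roll":0}]'
python3 - <<'E'
from h import *
import cv2
a=optics.get_image("scene");b=optics.get_image("top")
c=lambda im,x,y:cv2.resize(im[y:y+150,x:x+133],(400,450))
cv2.imwrite("pics/end.png",np.hstack([c(a,345,130),c(b,400,180)])[:,:,::-1])
E
```

```text
time_s: 14.87
position: [0.5829, -0.2345, 0.2285]
tool_rot: [[0.207, 0.978, 0.0], [0.978, -0.207, 0.0], [0.0, 0.0, -1.0]]
ft_force: [0.7, -0.2, -0.2]
grip_width: 0.0386
gripper_force: 0.0
time_s: 15.53
position: [0.5835, -0.2348, 0.3337]
tool_rot: [[0.207, 0.978, 0.007], [0.978, -0.207, -0.004], [-0.003, 0.008, -1.0]]
ft_force: [0.5, 0.1, 0.4]
grip_width: 0.0386
gripper_force: 0.0
time_s: 16.53
position: [0.434, -0.0685, 0.3285]
tool_rot: [[0.207, 0.978, -0.0], [0.978, -0.207, -0.0], [-0.0, -0.0, -1.0]]
ft_force: [-0.5, 0.2, -0.7]
grip_width: 0.0383
gripper_force: 0.0
```

View pics/end.png

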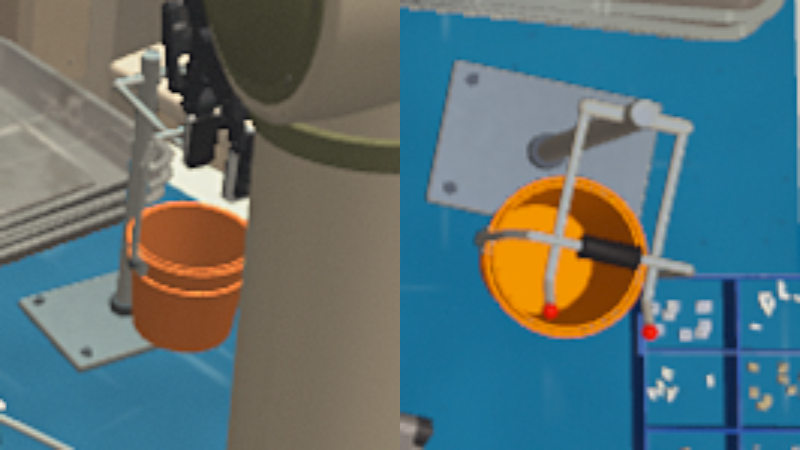

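The bail rests on both prongs with the roller midway, at about (610,250) in the crop, and the pail hangs level. I'll let it settle and check that it is still.

```bash
for i in 1 2 3; do python3 -m jog '[{"linear":[0,0,0],"roll":0},{"linear":[0,0,0],"roll":0},{"linear":[0,0,0],"roll":0},{"linear":[0,0,0],"roll":0},{"linear":[0,0,0],"roll":0},{"linear":[0,0,0],"roll":0},{"linear":[0,0,0],"roll":0},{"linear":[0,0,0],"roll":0},{"linear":[0,0,0],"roll":0},{"linear":[0,0,0],"roll":0},{"linear":[0,0,0],"roll":0},{"linear":[0,0,0],"roll":0}]' >/dev/null; done
python3 - <<'E'
from h import *
import cv2
roll=onz("top",(400+210/3,180+250/3),.246);print("grip",roll)
def cen():
    h=cv2.cvtColor(optics.get_image("top"),cv2.COLOR_RGB2HSV)[200:310,410:490]
    m=cv2.moments(cv2.inRange(h,(5,180,100),(20,255,255)));return m["m10"]/m["m00"],m["m01"]/m["m00"]
for i in range(8): print(np.round(cen(),2))
E
```

```text
grip [ 0.58554873 -0.23155231  0.246     ]
[43.69 66.16]
[43.7  66.16]
[43.7  66.15]
[43.69 66.16]
[43.71 66.14]
[43.71 66.16]
[43.7  66.16]
[43.71 66.16]
```

```bash
python3 -c "
from rig import env
print(env.close_job())"
```

```text
the job is handed in; nothing more can be done
None
```

The orange pail hangs still by its bail on both prongs, with the roller within 2 mm of the planned hang point; I handed the job in at about 20 s, the blue pail was not touched, and no verdict came back.

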